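Fit the keyed stirring shaft into the bench stirrer and hold it down

TASK

Slide the stirring shaft out of the open front of its hanging rack (two lips over its flange keep it from being lifted out), lower it from above into the hub of the bench stirrer, and turn it until its key slips into the keyway. Push it fully home against the sprung lift ring, so that the flange sits on the hub, and finish while still gripping the shaft and holding it down, because the spring lifts it again until I have tightened the clamp screw. Leave the mixing cup under the stirrer and the paint pot and small tin nearby where they are.

Things in the scene. Friction and masses are not known exactly. Their poses are not given: they have to be found in the camera images.
- shaft: Steel stirring shaft, 0.25 kg, upright in the rack. Origin on its axis at the underside of its round flange (40 mm across, z 0 to 6 mm); z up along the shaft. Above: neck 16 mm across to z 16 mm, then a black grip tab. Below: round shaft 16 mm across down to z -76 mm, a short taper, and a flat blade 14 mm (x) by 4 mm (y) that ends at z -115 mm. One key on the -x side (see shaft_key).
- shaft_grip (a point): Centre of the shaft's black grip tab, on the axis 34 mm above the flange's underside; the tab is 34 mm along x, 14 mm thick along y (grip it across this) and spans z 16 to 52 mm in the shaft's frame. Axes as the shaft's.
- shaft_key (a point): Outer lower corner of the shaft's key, 12 mm out on the shaft's -x side and 26 mm below the flange's underside. The key is 7 mm wide (y) and runs from here up to the flange, so it lands on the hub's face when the shaft's origin is still 26 mm above it. At the start it points out of the rack's open front, within 10 degrees.
- rack: Fixed rack: grey foot plate 104 x 90 mm, aluminium post and fork, 143 mm high. Origin on the table, 14 mm in front of the slot's mouth; x points into the slot, z up, open front at -x. Slot 20 mm wide; the flange runs in a channel 47 mm wide, 9 mm high, under two lips 26 mm apart. Lips end at rack x = 14 mm: draw the shaft at least 46 mm towards -x before lifting.
- rack_slot (a point): Point where the shaft hangs: slot centre line at the fork's top face, 130 mm above the table, at rack x = 40 mm; axes as the rack's. The lips' undersides are 139 mm and their tops 143 mm above the table.
- stirrer: Fixed grey bench stirrer: foot plate 160 x 124 mm, motor column at its +x end, round-nosed gear head 137 x 76 mm (top 150 mm above the table) that reaches out to -x over the mixing cup. A speed knob on the head, 70 mm behind the hub axis, reaches 163 mm. Origin on the table under the vertical hub axis; z up.
- hub_face (a point): Centre of the top face of the steel hub in the gear head, 160 mm above the table; z up. Bore 18.5 mm across, right through, with a keyway 9.5 mm wide on the hub's -x side: the key fits when this x axis and the shaft's point the same way within 7 degrees. Turned up to 30 degrees from the stirrer's axes; a worm gear stops it turning by hand. The shaft is home when its origin is at this point.
- lift_ring (a joint): How far the sprung aluminium ring round the hub is pushed down, in m. Ring 43 mm across outside, 31 mm inside. At 0 its top stands 8 mm above the hub's face; at 0.008 it is level with the face and the flange sits on the hub. It pushes up with about 6 N at 0 and 9 N at 0.008, so it lifts the shaft if that is let go.
- cup: White mixing cup, 80 mm across and 76 mm high, standing loose on the stirrer's foot plate under the hub; the shaft's end goes down into it. Origin at the centre of its underside. To be left where it is.
- pot: Small round paint pot with lid, 59 mm across and 58 mm high, standing on the table between rack and stirrer. Origin at the centre of its underside. To be left alone.
- small_tin: Small open paint tin, 77 mm across and 69 mm high, on the table at the robot's right of the work. Origin at the centre of its underside. To be left alone.
Mind the look-alikes: they are no part of the job. Leave any turquoise look-alike of the shaft alone.

How it is judged:
On the way, in this order (a step that is already met when the one before it is completed fails the run):
1. the shaft is out of the rack, held in the gripper (horizontal distance between shaft and rack_slot above 0.06 m and contact force between the fingers and shaft above 1 N), for 0.2 s.
2. the round end of the shaft is in the hub (horizontal distance between shaft and hub_face below 0.006 m and z of shaft in the frame of hub_face below 0.07 m), for 0.1 s.
3. the key is in the keyway (horizontal distance between shaft and hub_face below 0.004 m and z of shaft in the frame of hub_face below 0.018 m and angle between the x axis of shaft and the x axis of hub_face, either way round below 0.25 rad), for 0.1 s.
At the end, for the whole second after the job is handed in: The shaft is held by the fingers and pressed down in the hub: flange within 2 mm of the hub face, axis within 4 mm of the hub axis, upright within 0.08 rad, x axes within 0.25 rad, lift ring down more than 6 mm, shaft at rest; cup within 25 mm of where it stood (z of shaft in the frame of hub_face below 0.002 m and horizontal distance between shaft and hub_face below 0.004 m and angle between the x axis of shaft and the x axis of hub_face, either way round below 0.25 rad and angle between shaft's own z axis and vertical below 0.08 rad and value of joint lift_ring above 0.006 m and contact force between the fingers and shaft above 2 N and linear speed of shaft below 0.02 m/s and distance of cup from where it was at the start of the episode below 0.025 m); the arm keeps its last pose, push and grip.
It fails at once if the mixing cup is shifted or tipped (distance of cup from where it was at the start of the episode above 0.025 m or angle between cup's own z axis and vertical above 0.4 rad).
It fails at once if the pot or the small tin is disturbed (distance of any of pot, small_tin from where it was at the start of the episode above 0.025 m).
It also fails if it takes over 51 s, if anything falls off the work surface, if the arm or the gripper's body presses on something with over 40 N, if the wrist force passes 120 N, or if a joint passes its speed limit or range.

ROBOT

A 6-joint arm with a two-finger parallel gripper is mounted at the origin on the work surface; the furniture and walls round the work are solid. World frame = base frame: x ahead of the robot, y to its left, z up, the work surface at z = 0. Lengths are in m, angles in rad, forces in N, time in s.
With the tool pointing down it reaches from about 0.35 to 0.85 m from the base axis. Payload 8.1 kg.
Tool frame: the origin (TCP) lies on the front face of the gripper's body, between the roots of the fingers; the fingertips stand 84 mm ahead of it and the grasp point (between the pads) lies 65 mm ahead of it; x points along the fingers, y is the direction in which the jaws open and shut, and the axes are right-handed (so a half turn about x gives the same grasp; the last joint's range is limited). The gripper opens to 93 mm and grips with 3 to 60 N. Pads are 15 mm wide; open, the fingers measure 128 mm over their backs; the gripper's body (75 mm by 188 mm) begins 65 mm behind the grasp point.
Start: joints at [-1.259, 0.13, 1.488, -0, 1.523, -0.085], TCP at [0.232, -0.553, 0.303] pointing down, gripper open.
Joint ranges: [-2.96, 2.96], [-0.89, 2.26], [0.02, 2.5], [-1.34, 4.48], [0, 2.73], [-2.66, 2.66]. Speed limits (rad/s): [2.39, 2.39, 2.79, 3.14, 3.14, 3.14].

INTERFACE

Orientations are given as a rotation vector (axis times angle).
In Python, from plant import telemetry, read_camera, camera_params, robot gives the robot as it stands.
- The arm moves only by the tool step_arm, never from a script. Its argument "commands" is a list of rows, each an object with "xyz": the shift along the tool's x, y, z in mm, a list of three; "turn": the turn, a rotation vector about the tool's x, y, z in rad, a list of three; "grip": the finger opening in mm, from 0 to 93. In form: [{"xyz": [dx, dy, dz], "turn": [ax, ay, az], "grip": grip}, ...]. A call has 1 to 12 rows; each row is the pose to reach, as a shift and turn from the pose commanded when the call began, along the tool's axes at that moment; what a row does not reach only later rows make up. A row lasts 1/8 s, in which the tool goes at most 62.5 mm and 10.7 degrees, less where a joint would pass 70% of its speed; a pose out of reach is approached as far as the arm can. A call with a gripper value outside its range is refused whole. The fingers move at their own pace and stop on an object; "force" is the grip in N (left out, the last holds). Time passes only in rows, so rows that repeat a pose let the fingers close. It gives the time, the measured TCP pose, the force and the opening at its end, in the units of the state.
- telemetry.read_state(): the state, without advancing time (a new reading comes with each control period).
- read_camera(name): name is "side" or "top" or "wrist"; returns the picture (384x512x3 uint8, red, green, blue); there is no depth.
- camera_params(name): a dict with "mtx" (3x3 intrinsics, pixels), "rvec" (rotation vector, rad) and "tvec" (3), from world to camera coordinates, as OpenCV has them. Camera axes: x right, y down, z forward; pixel columns grow to the right and rows downward; lengths in m; the calibration is good to about 2 mm. A picture is of the moment at which its call begins: read the wrist's pose just before it. camera_params takes no time and is no camera call; for the wrist camera it gives the pose at the moment of the call.
- robot.close_job(): hands the job in, once; it reports no verdict.
The state is a dict: "t": time; "q": joint angles; "dq": joint speeds; "joint_torque": joint torques, N m; "tool_pos": TCP position; "orientation": TCP orientation; "force": force on the tool from outside, world axes, zero at the start; "wrist_torque": the same for the moment, N m; "opening": finger opening in m.
Only numpy, scipy, OpenCV 4.12 (cv2) and the standard library are available. Lean on these libraries where they do the work, as an engineer would, in place of code of your own. Each camera call takes 0.05 s, during which the arm holds its last target. There are 200 camera calls.

## Working session

There is one attempt and no reset: what is moved stays moved. The work goes in short steps, Python scripts to look and compute and a tool call to move; the robot and the scene stay as the last step left them, time stands still between calls to the robot, and variables do not carry over. Pictures are saved under pics/ and viewed, about 8 in all and at most 12, crops included, and the job is handed in when it is done.

Besides the shell and the picture viewer there is one more tool, called after ">>>" as name(argument=value, ...) on one line, values as JSON. step_arm: Moves the arm, as the interface text tells. Its arguments: {"type":"object","properties":{"commands":{"type":"array"},"force":{"type":"number"}},"required":["commands"]}

```bash
ls; mkdir -p pics
cat > h.py <<'E'
import numpy as np, cv2
from scipy.spatial.transform import Rotation as R
from plant import telemetry, read_camera, camera_params, robot
np.set_printoptions(precision=4,suppress=True)
def P(n):
    c=camera_params(n); return np.array(c["mtx"],float),R.from_rotvec(np.ravel(c["rvec"])).as_matrix(),np.ravel(c["tvec"]).astype(float)
def proj(p,X):
    K,r,t=p; y=(np.atleast_2d(X)@r.T+t)@K.T; return y[:,:2]/y[:,2:]
def atz(p,uv,z):
    K,r,t=p; d=r.T@np.linalg.solve(K,[uv[0],uv[1],1]); c=-r.T@t; return c+d*(z-c[2])/d[2]
def snap(n,f):
    p=P(n); im=read_camera(n); cv2.imwrite(f"pics/{f}.png",cv2.cvtColor(im,cv2.COLOR_RGB2BGR)); np.savez(f"pics/{f}.npz",K=p[0],r=p[1],t=p[2]); return p,im
def load(f):
    a=np.load(f"pics/{f}.npz"); return a["K"],a["r"],a["t"]
def crop(f,u0,v0,w,h,s,out):
    im=cv2.imread(f"pics/{f}.png")[v0:v0+h,u0:u0+w]; cv2.imwrite(f"pics/{out}.png",cv2.resize(im,None,fx=s,fy=s,interpolation=cv2.INTER_CUBIC))
E
python3 - <<'E'
from h import *
s=telemetry.read_state(); print(s)
ims=[]
for n in ("top","side"):
    p,im=snap(n,n+"0"); print(n,-p[1].T@p[2],p[1][2],p[0][0,0]); ims.append(im)
cv2.imwrite("pics/a.png",cv2.cvtColor(np.vstack(ims),cv2.COLOR_RGB2BGR)[:, :])
E
```

```text
pics
{'t': 0.0, 'q': array([-1.2594,  0.1312,  1.4893,  0.    ,  1.523 , -0.0854]), 'dq': array([-0.0019,  0.001 , -0.0005, -0.0004, -0.0002, -0.0003]), 'joint_torque': array([ -0.0029, -55.9851, -49.1753,   0.0766,   0.0355,  -0.0001]), 'tool_pos': array([ 0.2318, -0.553 ,  0.3017]), 'orientation': array([ 2.0041,  0.4048, -2.0045]), 'force': array([-0.389 ,  1.0703, -0.02  ]), 'wrist_torque': array([-0.0135,  0.0103, -0.0127]), 'opening': 0.09272123442359154}
top [ 0.4181 -0.0799  0.9796] [ 0.0709  0.0326 -0.9969] 426.74778450627053
side [ 0.501  -0.869   0.4536] [-0.0246  0.923  -0.3841] 380.7081772511555
```

View pics/top0.png

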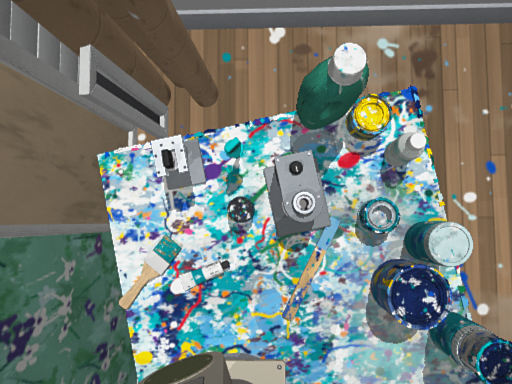

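View pics/side0.png

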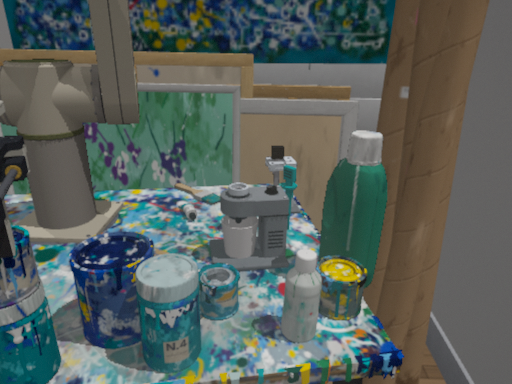

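Top view: rack with black tab at about (168,159), turquoise look-alike of the shaft at about (232,147), pot (241,210), hub (303,203), small tin (378,215). The side view shows the black tab at (278,152) and the turquoise look-alike at (289,175). I choose the black tab in the rack and check it in a close crop.

Run:
```python
from h import *
crop("top0",138,125,75,75,8,"c1")
crop("top0",255,145,80,100,6,"c2")
a=cv2.imread("pics/c1.png");b=cv2.imread("pics/c2.png")
b=cv2.resize(b,None,fx=1,fy=1)[:600]; b=cv2.copyMakeBorder(b,0,600-b.shape[0],0,0,cv2.BORDER_CONSTANT)
print(b.shape); crop("top0",262,168,70,60,8,"c2")
p=load("top0")
for n,uv,z in(("tab",(168,159),.182),("hub",(303,203),.16),("pot",(241,210),.058),("tin",(378,215),.069),("look",(232,147),.15)): print(n,atz(p,uv,z))
```

```text
(600, 480, 3)
tab [0.5358 0.114  0.182 ]
hub [ 0.4515 -0.142   0.16  ]
pot [ 0.4414 -0.0159  0.058 ]
tin [ 0.4288 -0.3064  0.069 ]
look [ 0.5631 -0.0049  0.15  ]
```

View pics/c1.png

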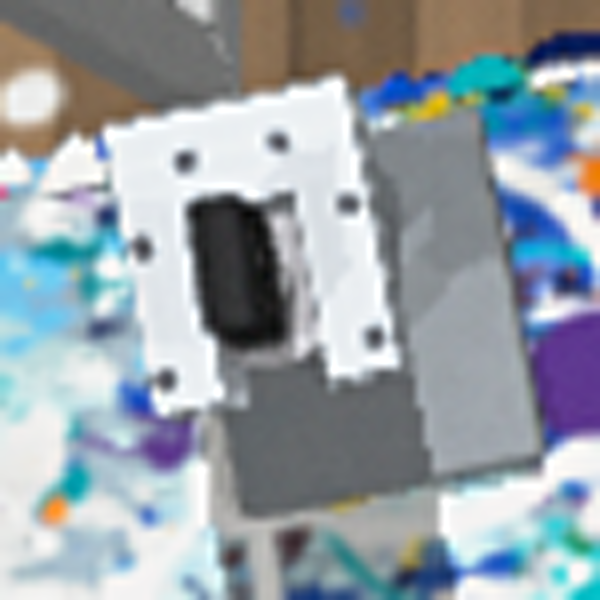

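View pics/c2.png

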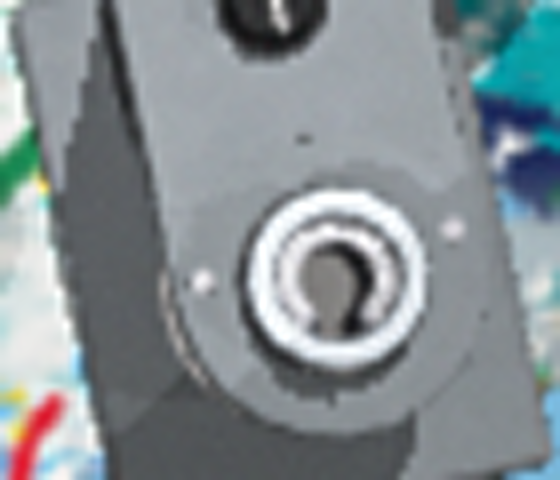

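The crop confirms it: black tab centred at about (167,159) in the silver fork, open towards the bottom (robot side). Hub ring at about (304,203), with the keyway apparently at its lower side.

```bash
cat >> h.py <<'E'
def down(yaw): # tool x down, tool y at angle yaw(world)
    y=np.array([np.cos(yaw),np.sin(yaw),0]); x=np.array([0,0,-1.]); return np.c_[x,y,np.cross(x,y)]
def plan(pos,yaw,s=None):
    s=s or telemetry.read_state(); r=R.from_rotvec(s["orientation"]).as_matrix(); yr=np.arctan2(r[1,1],r[0,1])
    dy=(yaw-yr+np.pi/2)%np.pi-np.pi/2
    print("cur",s["t"],s["tool_pos"],"yaw",yr,"shift mm",1000*r.T@(np.array(pos)-s["tool_pos"]),"turn",R.from_matrix(r.T@down(yr+dy)).as_rotvec())
E
python3 - <<'E'
from h import *
p=load("top0")
c=lambda x,y:((x+.5)/8-.5+138,(y+.5)/8-.5+125)
d=lambda x,y:((x+.5)/8-.5+262,(y+.5)/8-.5+168)
L=[atz(p,c(*q),.143) for q in((160,412),(397,365),(110,130),(345,82))]
print(np.array(L),[np.linalg.norm(L[i]-L[j]) for i,j in((0,1),(0,2),(1,3))])
yw=[np.arctan2(*(L[b]-L[a])[1::-1]) for a,b in((0,2),(1,3))]; print("rack yaw",yw)
m=(L[0]+L[1])/2; y=np.mean(yw); print("slot",m+.026*np.array([np.cos(y),np.sin(y),0]))
print("tab",atz(p,c(232,270),.182))
T=[atz(p,c(*q),.182) for q in((220,200),(248,342))]; print("tab yaw",np.arctan2(*(T[0]-T[1])[1::-1]))
print("ring",atz(p,d(336,278),.168),"knob",atz(p,d(272,15),.163))
hub=atz(p,d(336,278),.168)
s=telemetry.read_state(); print(R.from_rotvec(s["orientation"]).as_matrix())
q=P("wrist"); print("wristcam",-q[1].T@q[2],q[1][2],q[0][0,0])
plan([hub[0]-.06,hub[1],.38],np.pi/2+y)
E
```

```text
[[0.5076 0.1441 0.143 ]
 [0.5188 0.085  0.143 ]
 [0.5786 0.1575 0.143 ]
 [0.59   0.0984 0.143 ]] [np.float64(0.06017775735268559), np.float64(0.07219539894571224), np.float64(0.07244599129701698)]
rack yaw [np.float64(0.1865266254060327), np.float64(0.187351107826428)]
slot [0.5388 0.1193 0.143 ]
tab [0.5372 0.1168 0.182 ]
tab yaw 0.20341079069480336
ring [ 0.4524 -0.1424  0.168 ] knob [ 0.5159 -0.1283  0.163 ]
[[-0.0005  0.3865 -0.9223]
 [ 0.0015 -0.9223 -0.3865]
 [-1.     -0.0016 -0.0001]]
wristcam [ 0.2942 -0.5272  0.3821] [-0.2283 -0.0938 -0.9691] 273.9476856539629
cur 0.1 [ 0.2318 -0.553   0.3018] yaw -1.173982016538218 shift mm [ -77.649  -316.734  -306.8477] turn [0.2099 0.0001 0.0016]
```

>>> step_arm(commands=[{"xyz": [-40,0,-20],"turn": [0,0,0],"grip": 60},{"xyz": [-65,-30,-55],"turn": [0.03,0,0],"grip": 60},{"xyz": [-65,-70,-95],"turn": [0.06,0,0],"grip": 60},{"xyz": [-65,-110,-135],"turn": [0.09,0,0],"grip": 60},{"xyz": [-65,-150,-175],"turn": [0.12,0,0],"grip": 60},{"xyz": [-65,-195,-215],"turn": [0.15,0,0],"grip": 60},{"xyz": [-60,-240,-250],"turn": [0.18,0,0],"grip": 60},{"xyz": [-45,-285,-280],"turn": [0.21,0,0],"grip": 60},{"xyz": [-20,-315,-310],"turn": [0.21,0,0],"grip": 60},{"xyz": [-20,-315,-310],"turn": [0.21,0,0],"grip": 60},{"xyz": [-20,-315,-310],"turn": [0.21,0,0],"grip": 60}])

```text
t: 1.48
tool_pos: [0.396, -0.1434, 0.323]
orientation: [2.123, 0.199, -2.123]
force: [0.6, -0.5, 0.5]
opening: 0.06
```

Run:
```python
from h import *
s=telemetry.read_state(); print(s["t"],s["tool_pos"],s["force"])
p,_=snap("wrist","w1")
u=proj(p,[.4524,-.1424,.168])[0]; print(u, proj(p,[.495,-.1424,.168]))
u0,v0=int(np.clip(u[0]-60,0,392)),int(np.clip(u[1]-50,0,284)); print(u0,v0); crop("w1",u0,v0,120,100,6,"w1c")
```

```text
1.475 [ 0.396  -0.1434  0.323 ] [ 0.6337 -0.5041  0.5328]
[264.144  139.0267] [[274.567   86.0725]]
204 89
```

View pics/w1c.png

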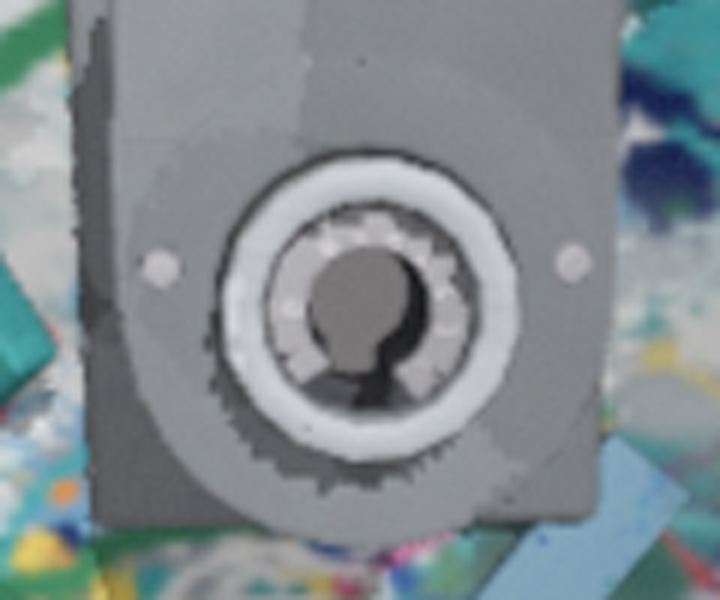

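The ring is centred at about crop (370,307), i.e. image (265.6,140). The keyway opens downward, and I need more contrast for its angle.

Run:
```python
from h import *
im=cv2.imread("pics/w1.png",0)[116:166,240:292]
im=(255*(np.clip(im/255.,0,.8)/.8)**.5).astype(np.uint8)
cv2.imwrite("pics/w1d.png",cv2.resize(im,None,fx=12,fy=12,interpolation=cv2.INTER_CUBIC))
```

```text
(no output)
```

View pics/w1d.png

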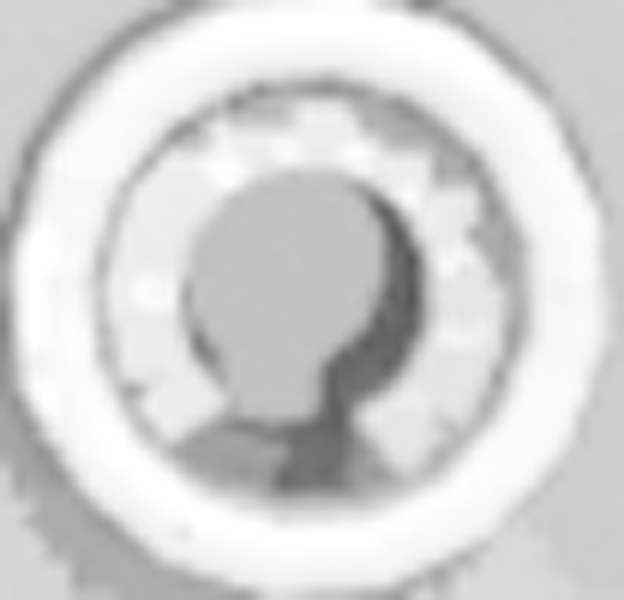

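Contrast crop: bore centred at about (303,290), keyway corners at about (228,405) and (352,415), outer edges at (175,450) and (405,475). I turn these into a hub yaw.

Run:
```python
from h import *
p=load("w1"); c=lambda x,y:((x+.5)/12-.5+240,(y+.5)/12-.5+116)
print("ring",atz(p,c(310,295),.168),"bore",atz(p,c(303,290),.16))
from itertools import product
b=atz(p,c(303,290),.16)
# polar dark profile on hub-face plane
g=cv2.imread("pics/w1.png",0).astype(np.float32)
h=atz(p,c(310,295),.168); 
pts=np.array([atz(p,c(*q),.16) for q in((228,405),(352,415),(175,450),(405,475))])
for cc in (h,b):
    d=pts-cc; print(np.degrees(np.arctan2(-d[:,1],-d[:,0])),1000*np.linalg.norm(d[:,:2],axis=1))
for i,j in((0,1),(2,3)): print(1000*np.linalg.norm(pts[i]-pts[j]), np.degrees(np.arctan2(*(pts[0]-pts[1])[1::-1]))-90)
# matched score: sample strips just outside keyway edges at r 10.2..14 mm
a=np.radians(np.arange(-180,180,6))
for r in (.0105,.012,.0135):
    X=np.c_[h[0]-r*np.cos(a),h[1]-r*np.sin(a),0*a+.16]; u=proj(p,X).astype(np.float32)
    print(r,cv2.remap(g,u[:,0],u[:,1],1).ravel().astype(int)[18:48])
print(np.degrees(a)[18:48].astype(int))
s=telemetry.read_state()
plan([.5372-.055,.1168,.32],np.pi/2+.19)
```

```text
ring [ 0.4517 -0.1436  0.168 ] bore [ 0.4516 -0.1435  0.16  ]
[-22.8909  31.9871 -28.293   39.8701] [10.0502  9.7489 14.9974 15.4147]
[-22.3726  33.0653 -28.0073  40.554 ] [ 9.8896  9.7312 14.829  15.4217]
9.127412873190433 6.226533753005683
17.045629500631545 6.226533753005683
0.0105 [190 170 169 169 167 170 171 166 122  84  66  64  59  44  40  37  35  68
 135 168 162 163 162 159 160 169 173 162 165 166]
0.012 [184 175 174 173 168 174 173 160  95  79  80  80  79  53  42  39  41  67
 123 163 166 169 169 164 164 165 182 168 165 167]
0.0135 [172 170 173 168 144 174 174 141  82  82  79  77  70  40  44  39  56  77
 111 160 165 151 152 163 163 163 172 169 159 143]
[-72 -66 -59 -54 -48 -42 -36 -29 -24 -18 -12  -6   0   6  12  18  24  29
  36  42  48  54  59  66  72  78  84  90  96 102]
cur 1.525 [ 0.3961 -0.1439  0.3233] yaw -1.3845015301780874 shift mm [   3.1895 -240.255  -132.9476] turn [-0.0037 -0.0003 -0.0008]
```

>>> step_arm(commands=[{"xyz": [0,-40,-22],"turn": [0,0,0],"grip": 60},{"xyz": [0,-90,-50],"turn": [0,0,0],"grip": 60},{"xyz": [0,-140,-78],"turn": [0,0,0],"grip": 60},{"xyz": [0,-190,-105],"turn": [0,0,0],"grip": 60},{"xyz": [0,-230,-128],"turn": [0,0,0],"grip": 60},{"xyz": [0,-240,-133],"turn": [0,0,0],"grip": 60},{"xyz": [0,-240,-133],"turn": [0,0,0],"grip": 60}])

```text
t: 2.4
tool_pos: [0.4826, 0.1166, 0.323]
orientation: [2.123, 0.198, -2.123]
force: [-0.4, -0.5, 0.3]
opening: 0.0598
```

Run:
```python
from h import *
s=telemetry.read_state(); print(s["t"],s["tool_pos"],s["force"])
p,_=snap("wrist","w2")
u=proj(p,[.5372,.1168,.182])[0]; print(u)
u0,v0=int(np.clip(u[0]-65,0,382)),int(np.clip(u[1]-50,0,284)); print(u0,v0); crop("w2",u0,v0,130,100,6,"w2c")
```

```text
2.4 [0.4826 0.1166 0.323 ] [-0.3738 -0.5285  0.3122]
[265.243  142.4631]
200 92
```

View pics/w2c.png

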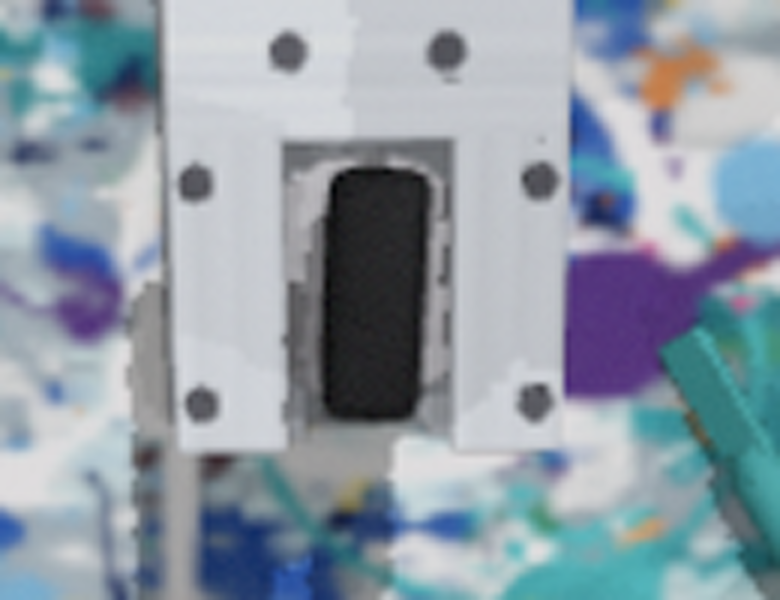

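The black tab runs from crop (380,170) to (371,417), centred at (377,292), between the lips. The turquoise look-alike is clear to the right, at (720,400).

Run:
```python
from h import *
p=load("w2"); c=lambda x,y:((x+.5)/6-.5+200,(y+.5)/6-.5+92)
A=[atz(p,c(*q),.182) for q in((380,170),(371,417))]; print(A,np.linalg.norm(A[0]-A[1]),"yaw",np.arctan2(*(A[0]-A[1])[1::-1]))
W=[atz(p,c(*q),.182) for q in((330,290),(428,295))]; print("thick",np.linalg.norm(W[0]-W[1]))
t=atz(p,c(377,292),.182); print("tab",t)
L=[atz(p,c(*q),.143) for q in((180,452),(565,448),(160,0),(572,0))]
print(L); yw=[np.arctan2(*(L[b]-L[a])[1::-1]) for a,b in((0,2),(1,3))]; print("rack yaw",yw)
print("look",[atz(p,c(715,360),z) for z in(.05,.1,.16)])
plan([t[0],t[1],.168+.065],np.pi/2+np.arctan2(*(A[0]-A[1])[1::-1]))
```

```text
[array([0.5538, 0.122 , 0.182 ]), array([0.5221, 0.1169, 0.182 ])] 0.032145008535261435 yaw 0.15839101523290056
thick 0.012986255719876102
tab [0.5385 0.1193 0.182 ]
[array([0.5062, 0.1436, 0.143 ]), array([0.5182, 0.0835, 0.143 ]), array([0.5726, 0.1578, 0.143 ]), array([0.584 , 0.0974, 0.143 ])]
rack yaw [np.float64(0.2100214443593959), np.float64(0.2084089166290471)]
look [array([0.5316, 0.0401, 0.05  ]), array([0.534 , 0.0526, 0.1   ]), array([0.537 , 0.0677, 0.16  ])]
cur 2.45 [0.4824 0.1161 0.323 ] yaw -1.3850620228135055 shift mm [ 89.9597   7.0761 -55.7138] turn [ 0.0273  0.0001 -0.0006]
```

Run:
```python
from h import *
t=load("top0");s=load("side0");w=load("w2"); c=lambda x,y:((x+.5)/6-.5+200,(y+.5)/6-.5+92)
for z in(0,.05,.1,.15): X=atz(w,c(715,360),z); print(z,X,proj(t,X),proj(s,X))
for z in (0,.05,.1,.15): X=atz(t,(232,147),z); print(z,X,proj(w,X),proj(s,X))
a=cv2.resize(cv2.imread("pics/side0.png")[135:245,225:305],None,fx=4.5,fy=4.5,interpolation=2)[:495]
b=cv2.resize(cv2.imread("pics/w2.png")[40:300,230:460],None,fx=1.9,fy=1.9)[:495]
b=cv2.copyMakeBorder(b,0,495-b.shape[0],0,0,0)
cv2.imwrite("pics/m.png",np.hstack([a,b]))
```

```text
0 [0.5291 0.0275 0.    ] [[223.9344 172.8393]] [[272.1298 221.904 ]]
0.05 [0.5316 0.0401 0.05  ] [[215.7571 169.2276]] [[273.7296 202.6178]]
0.1 [0.534  0.0526 0.1   ] [[206.6741 165.2158]] [[275.3543 183.0314]]
0.15 [0.5365 0.0652 0.15  ] [[196.526  160.7336]] [[277.0044 163.1379]]
0 [0.5893 0.0087 0.    ] [[342.1202 111.8518]] [[295.5708 225.9312]]
0.05 [0.5805 0.0042 0.05  ] [[356.4349 117.9904]] [[293.4212 208.9881]]
0.1 [ 0.5718 -0.0003  0.1   ] [[375.2361 126.0528]] [[291.1651 191.2063]]
0.15 [ 0.5631 -0.0049  0.15  ] [[401.0251 137.1118]] [[288.7945 172.5221]]
```

View pics/m.png

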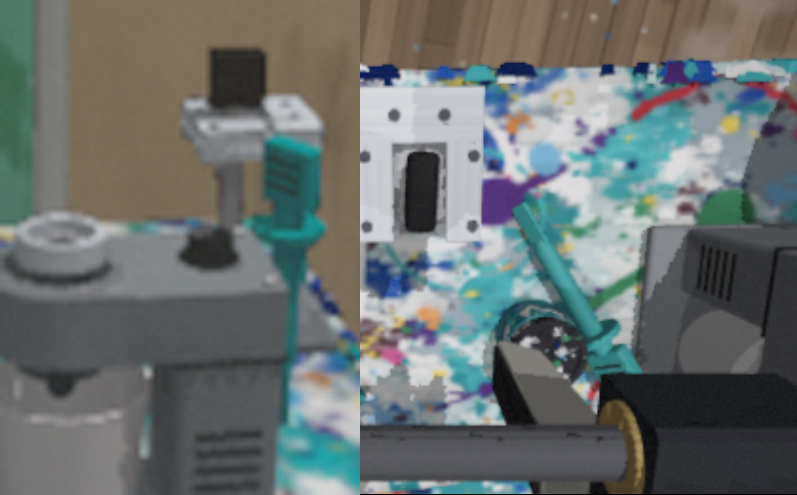

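Run:
```python
from h import *
t=load("top0");s=load("side0");w=load("w2")
for z in(.09,.11,.13,.15,.17): X=atz(w,(367,229),z); print(z,X,proj(t,X),proj(s,X))
```

```text
0.09 [ 0.4535 -0.0306  0.09  ] [[246.9685 203.789 ]] [[242.3292 198.3998]]
0.11 [ 0.4596 -0.0204  0.11  ] [[241.4384 200.4477]] [[245.1724 189.1714]]
0.13 [ 0.4657 -0.0102  0.13  ] [[235.6596 196.9562]] [[248.006  179.9744]]
0.15 [ 0.4718 -0.0001  0.15  ] [[229.6149 193.3041]] [[250.83   170.8086]]
0.17 [0.4779 0.0101 0.17  ] [[223.2856 189.48  ]] [[253.6443 161.674 ]]
```

Run:
```python
from h import *
snap("side","side1");snap("top","top1")
f=lambda n,u,v,w,h,s:cv2.resize(cv2.imread(f"pics/{n}.png")[v:v+h,u:u+w],None,fx=s,fy=s,interpolation=2)
g=[np.vstack([f("top"+i,140,125,130,95,3),f("side"+i,210,130,130,95,3)]) for i in "01"]
cv2.imwrite("pics/m2.png",np.hstack(g))
```

```text
(no output)
```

View pics/m2.png

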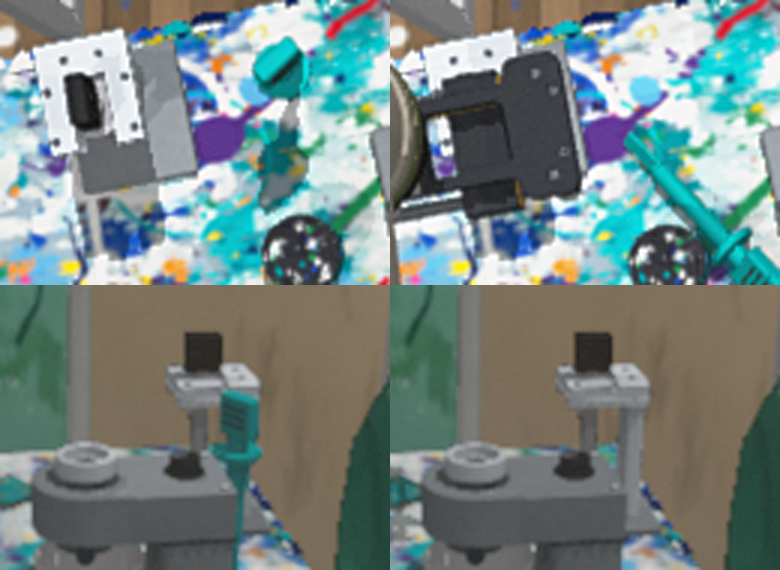

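The turquoise look-alike, which stood free on its blade, has toppled since the start and now lies low across the pot. My tool passed well above it (fingertips at about 0.24 m). The pot seems to have shifted by about 15 mm, and nothing blocks the rack. Grasping now.

>>> step_arm(commands=[{"xyz": [5,4,-30],"turn": [0.01,0,0],"grip": 60},{"xyz": [15,7,-56],"turn": [0.02,0,0],"grip": 60},{"xyz": [45,7,-56],"turn": [0.02,0,0],"grip": 60},{"xyz": [75,7,-56],"turn": [0.02,0,0],"grip": 60},{"xyz": [90,7,-56],"turn": [0.02,0,0],"grip": 60},{"xyz": [90,7,-56],"turn": [0.02,0,0],"grip": 60}])

```text
t: 3.3
tool_pos: [0.5379, 0.1201, 0.2319]
orientation: [2.133, 0.177, -2.137]
force: [-0.8, 0.9, -1.0]
opening: 0.0601
```

>>> step_arm(commands=[{"xyz": [0,0,0],"turn": [0,0,0],"grip": 25},{"xyz": [0,0,0],"turn": [0,0,0],"grip": 15},{"xyz": [0,0,0],"turn": [0,0,0],"grip": 8},{"xyz": [0,0,0],"turn": [0,0,0],"grip": 5},{"xyz": [0,0,0],"turn": [0,0,0],"grip": 5},{"xyz": [0,0,0],"turn": [0,0,0],"grip": 5}], force=40)

```text
t: 4.05
tool_pos: [0.5386, 0.1209, 0.2328]
orientation: [2.134, 0.178, -2.134]
force: [-0.0, -0.5, 0.9]
opening: 0.0138
```

Run:
```python
from h import *
s=telemetry.read_state(); print(s["force"],s["wrist_torque"],s["opening"])
y=.205; X=s["tool_pos"]-.07*np.array([np.cos(y),np.sin(y),0]); plan(X,np.pi/2+y)
```

```text
[-0.019  -0.5497  0.9237] [-0.074  -0.0487  0.0271] 0.013774390749973043
cur 4.05 [0.5386 0.1209 0.2328] yaw -1.4040162712535387 shift mm [-0.0065  2.6747 69.9489] turn [-0.0382 -0.0001 -0.0002]
```

>>> step_arm(commands=[{"xyz": [-1.2,0,0],"turn": [0,0,0],"grip": 5},{"xyz": [-1.2,0.5,15],"turn": [0,0,0],"grip": 5},{"xyz": [-1.2,1,30],"turn": [0,0,0],"grip": 5},{"xyz": [-1.2,2,50],"turn": [0,0,0],"grip": 5},{"xyz": [-1.2,2.5,70],"turn": [0,0,0],"grip": 5},{"xyz": [-1.2,2.5,75],"turn": [0,0,0],"grip": 5},{"xyz": [-1.2,2.5,75],"turn": [0,0,0],"grip": 5}])

```text
t: 4.92
tool_pos: [0.465, 0.1061, 0.2339]
orientation: [2.135, 0.178, -2.134]
force: [-0.2, -0.1, -2.8]
opening: 0.0139
```

Run:
```python
from h import *
s=telemetry.read_state(); print(s["force"],s["wrist_torque"],s["opening"])
plan([.4517,-.1436,.40],np.pi/2+.08)
```

```text
[-0.2289 -0.0632 -2.8471] [ 0.0387 -0.0215  0.0518] 0.013867983517866484
cur 4.925 [0.465  0.1061 0.2339] yaw -1.4040894131017143 shift mm [-166.1378  244.0362   54.5421] turn [ 0.0867 -0.0002  0.0001]
```

>>> step_arm(commands=[{"xyz": [-50,0,5],"turn": [0,0,0],"grip": 5},{"xyz": [-105,0,10],"turn": [0,0,0],"grip": 5},{"xyz": [-160,10,15],"turn": [0.01,0,0],"grip": 5},{"xyz": [-186,50,22],"turn": [0.02,0,0],"grip": 5},{"xyz": [-186,95,30],"turn": [0.04,0,0],"grip": 5},{"xyz": [-186,140,38],"turn": [0.06,0,0],"grip": 5},{"xyz": [-186,185,45],"turn": [0.08,0,0],"grip": 5},{"xyz": [-186,225,52],"turn": [0.087,0,0],"grip": 5},{"xyz": [-186,244,54.5],"turn": [0.087,0,0],"grip": 5},{"xyz": [-186,244,54.5],"turn": [0.087,0,0],"grip": 5},{"xyz": [-186,244,54.5],"turn": [0.087,0,0],"grip": 5}])

```text
t: 6.3
tool_pos: [0.4521, -0.1428, 0.4199]
orientation: [2.181, 0.089, -2.181]
force: [-0.0, 0.0, -2.6]
opening: 0.0134
```

Run:
```python
from h import *
s=telemetry.read_state(); print(s["force"],s["wrist_torque"],s["opening"])
p,_=snap("side","side2"); T=s["tool_pos"]; print(T)
u=proj(p,[T-[0,0,.103],T-[0,0,.218],[.4517,-.1436,.168]]); print(u)
u0=int(u[0,0])-45; v0=int(u[0,1])-45; print(u0,v0); crop("side2",u0,v0,90,118,5,"s2c")
plan([.4517,-.1436,.42],np.pi/2+.08)
```

```text
[-0.0245  0.0027 -2.6034] [ 0.0333 -0.0458 -0.0015] 0.01343504553386654
[ 0.4521 -0.1428  0.4199]
[[238.8904 112.239 ]
 [238.7006 169.4992]
 [238.4486 185.3005]]
193 67
cur 6.35 [ 0.452  -0.1425  0.42  ] yaw -1.4896269640168276 shift mm [-0.0114  1.0378  0.4263] turn [ 0.0012 -0.0002  0.0005]
```

View pics/s2c.png

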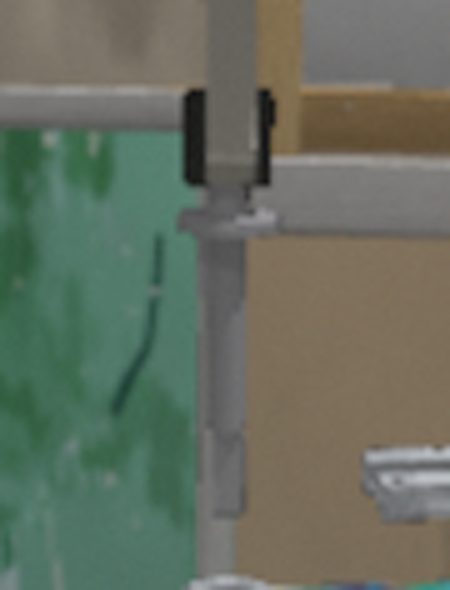

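Side crop: tab centre at (228,137), flange at (227,222), blade at (228,475), lift ring centre at about (229,585). The shaft hangs upright, about 0.5–1 mm short in x. I correct this and lower it.

>>> step_arm(commands=[{"xyz": [0,1,-0.6],"turn": [0,0,0],"grip": 5},{"xyz": [20,1,-0.6],"turn": [0,0,0],"grip": 5},{"xyz": [40,1,-0.6],"turn": [0,0,0],"grip": 5},{"xyz": [60,1,-0.6],"turn": [0,0,0],"grip": 5},{"xyz": [72,1,-0.6],"turn": [0,0,0],"grip": 5},{"xyz": [72,1,-0.6],"turn": [0,0,0],"grip": 5}])

```text
t: 7.1
tool_pos: [0.452, -0.1443, 0.3466]
orientation: [2.179, 0.088, -2.183]
force: [-0.7, 0.1, -2.8]
opening: 0.0135
```

>>> step_arm(commands=[{"xyz": [4,0,0],"turn": [0,0,0],"grip": 5},{"xyz": [8,0,0],"turn": [0,0,0],"grip": 5},{"xyz": [12,0,0],"turn": [0,0,0],"grip": 5},{"xyz": [16,0,0],"turn": [0,0,0],"grip": 5},{"xyz": [16,0,0],"turn": [0,0,0],"grip": 5}])

```text
t: 7.72
tool_pos: [0.4523, -0.1445, 0.3315]
orientation: [2.18, 0.087, -2.182]
force: [-0.5, 0.9, -3.6]
opening: 0.0138
```

>>> step_arm(commands=[{"xyz": [5,0,0],"turn": [0,0,0],"grip": 5},{"xyz": [11,0,0],"turn": [0,0,0],"grip": 5},{"xyz": [17,0,0],"turn": [0,0,0],"grip": 5},{"xyz": [24,0,0],"turn": [0,0,0],"grip": 5},{"xyz": [30,0,0],"turn": [0,0,0],"grip": 5},{"xyz": [30,0,0],"turn": [0,0,0],"grip": 5}])

```text
t: 8.48
tool_pos: [0.4521, -0.1444, 0.3012]
orientation: [2.18, 0.088, -2.182]
force: [-0.5, 0.1, -1.8]
opening: 0.0139
```

>>> step_arm(commands=[{"xyz": [4,0,0],"turn": [0,0,0],"grip": 5},{"xyz": [8,0,0],"turn": [0,0,0],"grip": 5},{"xyz": [12,0,0],"turn": [0,0,0],"grip": 5},{"xyz": [14,0,0],"turn": [0,0,0],"grip": 5},{"xyz": [14,0,0],"turn": [0,0,0],"grip": 5}])

```text
t: 9.1
tool_pos: [0.4523, -0.1445, 0.2877]
orientation: [2.18, 0.087, -2.181]
force: [0.5, -0.6, -1.9]
opening: 0.014
```

>>> step_arm(commands=[{"xyz": [2,0,0],"turn": [0,0,0],"grip": 5},{"xyz": [5,0,0],"turn": [0,0,0],"grip": 5},{"xyz": [8,0,0],"turn": [0,0,0],"grip": 5},{"xyz": [11,0,0],"turn": [0,0,0],"grip": 5},{"xyz": [11,0,0],"turn": [0,0,0],"grip": 5}], force=60)

```text
t: 9.72
tool_pos: [0.4522, -0.1445, 0.2765]
orientation: [2.18, 0.087, -2.182]
force: [-0.2, -0.8, -2.6]
opening: 0.0137
```

The force shows only the shaft's weight, about 12 mm below where the key would have landed, so the key is in the keyway. Pressing home.

>>> step_arm(commands=[{"xyz": [3,0,0],"turn": [0,0,0],"grip": 5},{"xyz": [6,0,0],"turn": [0,0,0],"grip": 5},{"xyz": [9,0,0],"turn": [0,0,0],"grip": 5},{"xyz": [11,0,0],"turn": [0,0,0],"grip": 5},{"xyz": [11,0,0],"turn": [0,0,0],"grip": 5}])

```text
t: 10.35
tool_pos: [0.4525, -0.1446, 0.2663]
orientation: [2.181, 0.087, -2.18]
force: [-2.5, 1.5, 4.5]
opening: 0.0138
```

>>> step_arm(commands=[{"xyz": [1,0,0],"turn": [0,0,0],"grip": 5},{"xyz": [2,0,0],"turn": [0,0,0],"grip": 5},{"xyz": [2,0,0],"turn": [0,0,0],"grip": 5}])

```text
t: 10.72
tool_pos: [0.4525, -0.1446, 0.2642]
orientation: [2.181, 0.087, -2.18]
force: [-2.9, 1.1, 5.0]
opening: 0.0137
```

>>> step_arm(commands=[{"xyz": [1,0,0],"turn": [0,0,0],"grip": 5},{"xyz": [2,0,0],"turn": [0,0,0],"grip": 5},{"xyz": [2,0,0],"turn": [0,0,0],"grip": 5}])

```text
t: 11.1
tool_pos: [0.4525, -0.1446, 0.2628]
orientation: [2.181, 0.087, -2.18]
force: [-4.3, 1.7, 9.7]
opening: 0.0135
```

>>> step_arm(commands=[{"xyz": [1,0,0],"turn": [0,0,0],"grip": 5},{"xyz": [1,0,0],"turn": [0,0,0],"grip": 5}])

```text
t: 11.35
tool_pos: [0.4526, -0.1446, 0.2628]
orientation: [2.181, 0.087, -2.179]
force: [-8.0, 3.6, 17.0]
opening: 0.0137
```

>>> step_arm(commands=[{"xyz": [1,0,0],"turn": [0,0,0],"grip": 5},{"xyz": [1,0,0],"turn": [0,0,0],"grip": 5}])

```text
t: 11.6
tool_pos: [0.4526, -0.1446, 0.2627]
orientation: [2.182, 0.086, -2.179]
force: [-12.1, 5.0, 23.3]
opening: 0.0132
```

A hard stop at TCP z 0.2627, against 0.2628 predicted for home. I ease the push slightly and check in the side camera.

>>> step_arm(commands=[{"xyz": [-0.8,0,0],"turn": [0,0,0],"grip": 5},{"xyz": [-0.8,0,0],"turn": [0,0,0],"grip": 5},{"xyz": [-0.8,0,0],"turn": [0,0,0],"grip": 5},{"xyz": [-0.8,0,0],"turn": [0,0,0],"grip": 5}])

```text
t: 12.1
tool_pos: [0.4526, -0.1446, 0.2628]
orientation: [2.181, 0.087, -2.179]
force: [-9.9, 4.3, 17.4]
opening: 0.0138
```

Run:
```python
from h import *
s=telemetry.read_state(); print(s["t"],s["force"],s["tool_pos"],s["opening"])
p,_=snap("side","side3"); snap("top","top3")
print(proj(p,[[.4517,-.1436,.16],[.4517,-.1436,.166]]))
a=cv2.resize(cv2.imread("pics/side3.png")[130:270,190:310],None,fx=4,fy=4,interpolation=2)
cv2.imwrite("pics/s3.png",a)
```

```text
12.1 [-9.9149  4.2996 17.385 ] [ 0.4526 -0.1446  0.2628] 0.013769865212806456
[[238.4374 188.9193]
 [238.4458 186.2078]]
```

View pics/s3.png

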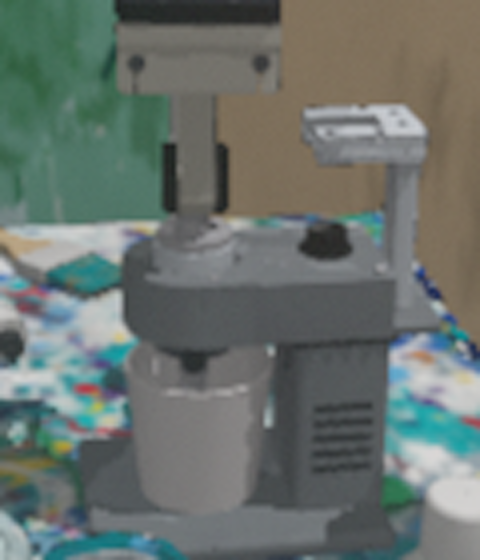

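The flange, at crop (197,238), sits flat on the hub with the lift ring pressed down. The tab is upright at (195,178) and the cup stands in place at (200,425). Handing in.

```bash
python3 -c "
from h import *
print(robot.close_job()); s=telemetry.read_state(); print(s['t'],s['force'],s['tool_pos'])"
```

```text
the job is handed in; nothing more can be done
None
the job is handed in; nothing more can be done
```

The shaft is home in the hub and the job is handed in after about 12 s, with the arm still gripping the shaft and holding it down. I drew it out of the rack's open front and lowered it into the hub. I turned it to the keyway angle from the camera picture on the way over, and the key slipped in without touching the hub's face.

**Last checks:**
- **Seating:** The shaft met a hard stop at tool height 0.2628 m, matching the height I predicted for fully home.
- **Hold:** It is pressed down with about 17 N, and the fingers close on 13.8 mm with the grip set to 60 N. There was also a sideways force of about 11 N at the wrist.
- **Picture:** The side camera shows the flange on the hub, the shaft upright and the cup in place.

**Turquoise look-alike and pot:** The look-alike stood loose on its blade and toppled during the run, and it came to rest against the pot. My fingertips passed about 7 cm above it. In the pictures the pot seems to have shifted by about 15 mm. That is under the 25 mm limit, but the pot was partly hidden, so I could not measure it well. I did not measure the pot again or check the small tin at the end.

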